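# Hold an offset lever by its balance point over the fitting jig

### The job

Lift the cast offset lever off the freely spinning turntable, gripping its arm at the balance point (well towards the big hub, not half-way along), and hold it level 3 to 4 cm clear above the fitting jig with the hub centred over the thick spigot and the small end over the thin pin, so that I can oil the pins before it goes down. Never tip the lever or let it touch the jig, leave the link on the turntable and the other things on the bench where they are. Finish while holding the lever there: do not lower it or let go.

Things in the scene. Friction and masses are not known exactly. Their poses are not given: they have to be found in the camera images.
- lever_balance (a point): Balance point of the offset lever, on its arm's centre line and half-way up the arm, 24 mm above the lever's underside. It is 48.5 mm from the hub axis, 22.5 mm beyond the hub's edge. The straight bare arm has flat parallel sides: 16 mm wide, 14 mm high, underside 17 mm and top 31 mm above the lever's underside. x points along the arm from hub to end boss, z up out of the lever
- lever_hub (a point): centre of the lever's big round hub (52 mm across, 42 mm high, bore 21 mm, thin bush 1.5 mm proud of the top), on the bore axis, 21 mm above the underside; axes as at the balance point
- lever_eye (a point): point on the bore axis of the lever's small round end boss (30 mm across, 34 mm high, bore 12 mm), 21 mm above the lever's underside, 170 mm from the hub axis; same axes
- lever: the whole lever, a plain aluminium casting of about 0.3 to 0.5 kg; the origin is on its underside straight below the balance point; same axes. At the start it lies flat on the turntable, resting on the undersides of hub and end boss, 66 mm above the bench
- stand_center (a point): centre of the top of the turntable: a black rubber-faced round steel platter, 280 mm across, top 66 mm above the bench, on a fixed grey foot. It spins freely about its upright axis at a touch, so pushing the lever sideways also turns the platter under it
- stand: fixed foot of the turntable, origin on the bench under the turntable's axis, z up
- link: flat steel link with two equal eyes, 106 mm long, 26 mm wide, 10 mm high, the other part lying on the turntable, its edge at least 60 mm beside the lever's balance point; origin at the centre of its underside. It stays on the turntable
- jig_spigot (a point): centre of the top of the jig's thick spigot (19 mm diameter), 58 mm above the bench. x points from spigot to pin, z up
- jig_pin (a point): centre of the top of the jig's thin pin (10 mm diameter), 50 mm above the bench, 170 mm from the spigot; same axes
- jig: the fixed fitting jig: dark steel plate 250 x 100 mm, 22 mm thick, with the thick spigot near one end, the thin pin near the other and an opened toggle clamp on one long side, none of it higher than the spigot; origin at the centre of the plate's underside, x from spigot to pin
- wrench: open-ended steel wrench, 170 mm long, lying on the bench, to be left alone
- bearing: steel ball bearing, 52 mm across, 15 mm high, lying flat on the bench, to be left alone
- oilcan: small copper oil can, 72 mm across, body 92 mm high, with a thin slanting spout up to 150 mm, to be left alone
- mug: glass mug, 76 mm across, 85 mm high, to be left alone
- tin: closed tin, 84 mm across, 100 mm high, to be left alone
- screwdriver: screwdriver with a wooden handle, 200 mm long, lying on the bench, to be left alone
- pulley: dark steel belt pulley, 70 mm across, 34 mm high, hub up, to be left alone
Mind the look-alikes: they are no part of the job. Leave any purple look-alike of the lever alone. What is shaped like the link but pink is not meant.

How it is judged (in metres and radians):
On the way:
1. the lever is lifted at least 30 mm clear off the turntable, level within 0.1 rad, held by the fingers within 20 mm (along the arm) of its balance point (x of the grasp point in the frame of lever_balance between -0.02 and 0.02 m and contact force between lever and the fingers above 1 N and angle between lever_balance's own z axis and vertical below 0.1 rad and z of lever_balance in the frame of stand above 0.12 m and contact force between lever and stand below 0.05 N), for 0.2 s.
At the end, for the whole second after the job is handed in: fingers hold the lever within 20 mm (along the arm) of its balance point, at rest, level within 0.1 rad, hub axis within 12 mm of the spigot and small-end axis within 12 mm of the pin, underside 15 to 60 mm above the spigot's top, not touching the jig; the link lies on the turntable (x of the grasp point in the frame of lever_balance between -0.02 and 0.02 m and contact force between lever and the fingers above 1 N and angle between lever_balance's own z axis and vertical below 0.1 rad and horizontal distance between lever_hub and jig_spigot below 0.012 m and horizontal distance between lever_eye and jig_pin below 0.012 m and z of lever_hub in the frame of jig_spigot between 0.036 and 0.081 m and contact force between lever and jig below 0.05 N and linear speed of lever below 0.02 m/s and z of link in the frame of stand between 0.06 and 0.072 m); the arm keeps its last pose, push and grip.
It fails at once if the lever is tipped by more than 0.3 rad (angle between lever_balance's own z axis and vertical above 0.3 rad).
It fails at once if the lever touches the jig (contact force between lever and jig above 0.5 N).
It fails at once if the link leaves the turntable or is tipped (z of link in the frame of stand below 0.055 m or z of link in the frame of stand above 0.085 m).
It fails at once if another thing on the bench is moved by more than 25 mm (distance of any of wrench, bearing, oilcan, mug, tin, screwdriver, pulley from where it was at the start of the episode above 0.025 m).
It also fails if it takes over 42 s, if anything falls off the work surface, if the arm or the gripper's body presses on something with over 40 N, if the wrist force passes 120 N, or if a joint passes its speed limit or range.

### The arm

A 6-joint arm with a two-finger parallel gripper is mounted at the origin on the work surface. World frame = base frame: x ahead of the robot, y to its left, z up, the work surface at z = 0. Lengths are in mm, angles in degrees, forces in N, time in s.
With the tool pointing down it reaches from about 400 to 925 mm from the base axis. Payload 3.4 kg.
Tool frame: the origin (TCP) lies midway between the tips of the shut fingers; the grasp point (between the pads) lies 19 mm behind it (manip.grasp_offset is the distance from the TCP to the grasp point, in mm); z points along the fingers, y is the direction in which the jaws open and shut (so a half turn about z gives the same grasp; the last joint's range is limited). The gripper opens to 85 mm and grips with 20 to 120 N. Pads are 22 mm wide; open, the fingers measure 114 mm over their backs; the gripper's body (76 mm by 85 mm) begins 54 mm behind the grasp point. The pads swing forward as they close: fully open they stand 13 mm farther back than shut.
Start: joints at [68.383, 17.578, 86.31, -0, 76.112, -4.211], TCP at [172.034, 548.667, 201.705] pointing down, gripper open.
Joint ranges: [-179.03, 179.03], [-60, 130.46], [8.19, 133.38], [-81.62, 261.62], [5.75, 156.47], [-153.77, 153.77]. Speed limits (degrees/s): [147.25, 147.25, 180, 180, 180, 180].

### API

Orientations are given as a 3x3 rotation matrix whose columns are the frame's x, y, z axes.
In Python, from cell import manip, snapshot, ticket gives the robot as it stands. The module is installed in compiled form; this text tells all that it offers.
- The arm moves only by the tool drive_tool, never from a script. Its argument "moves" is a list that holds one entry, the list of rows, each a list of 7 numbers: the finger opening in m, from 0 to 0.0854, then the shift along the tool's x, y, z in m, then the turn, a rotation vector about the tool's x, y, z in degrees. In form: [[[hand, tx, ty, tz, rx, ry, rz], ...]]. A call has 1 to 10 rows; each row shifts and turns the commanded pose from where the row before left it, along the tool's axes as they then stand; what a row does not reach is not made up. A row lasts 1/8 s, in which the tool goes at most 62.5 mm and 10.7 degrees, less where a joint would pass 70% of its speed; a pose out of reach is approached as far as the arm can. A call with a gripper value outside its range is refused whole. The fingers move at their own pace and stop on an object; the grip force is fixed at half the most. Time passes only in rows, so rows that do not move let the fingers close. It gives the time, the measured TCP pose, the force and the opening at its end, in the units of the state.
- manip.get_obs(): the state, without advancing time (a new reading comes with each control period).
- snapshot(name): name is "scene" or "top" or "wrist"; returns a dict with "frame" (420x560x3 uint8, red, green, blue), "fx", "fy", "cx", "cy" (pixels), "eye" and "rotation" of the camera in the world; the wrist camera has in their place "tool_from_camera" (4x4, takes a point from camera to tool coordinates, whose origin is the TCP and whose axes are the flange's). Camera axes: x right, y up, looking along -z (the intrinsics and any distortion apply to the point x, -y, -z); pixel columns grow to the right and rows downward; lengths in mm; the calibration is good to about 2 mm. A picture is of the moment at which its call begins: read the wrist's pose just before it. There is no depth.
- ticket.close_job(): hands the job in, once; it reports no verdict.
The state is a dict: "t": time; "qpos": joint angles; "joint_vel": joint speeds; "joint_torque": joint torques, N m; "eef_pos": TCP position; "ee_rot": TCP orientation; "contact_force": force on the tool from outside, world axes, zero at the start; "torque": the same for the moment, N m; "finger_gap": opening from 0.0 (shut) to 1.0 (fully open).
Only numpy, scipy, OpenCV 4.12 (cv2) and the standard library are available. Lean on these libraries where they do the work, as an engineer would, in place of code of your own. Each camera call takes 0.05 s, during which the arm holds its last target.

## Working session

There is one attempt and no reset: what is moved stays moved. The work goes in short steps, Python scripts to look and compute and a tool call to move; the robot and the scene stay as the last step left them, time stands still between calls to the robot, and variables do not carry over. Pictures are saved under pics/ and viewed, and the job is handed in when it is done.

Besides the shell and the picture viewer there is one more tool, called as name(argument=value, ...), one argument or row to a line, values as JSON. drive_tool: Moves the arm, as the interface text tells. Its arguments: {"type":"object","properties":{"moves":{"type":"array","items":{"type":"array","items":{"type":"array","items":{"type":"number"}}}}},"required":["moves"]}

```bash
mkdir -p pics
cat > h.py <<'E'
import numpy as np, cv2
from cell import manip, snapshot, ticket
def save(n,f,scale=1):
    s=snapshot(n); im=s["frame"]
    cv2.imwrite(f"pics/{f}.png",cv2.cvtColor(im,cv2.COLOR_RGB2BGR)); np.save(f"pics/{f}.npy",s,allow_pickle=True); return s
def load(f): return np.load(f"pics/{f}.npy",allow_pickle=True).item()
E
python3 - <<'E'
from h import *
o=manip.get_obs();print({k:np.round(v,3).tolist() for k,v in o.items()}, manip.grasp_offset)
for n in("scene","top","wrist"):
    s=save(n,n+"0");print(n,{k:(np.round(v,3).tolist() if k!='frame' else 0) for k,v in s.items()})
E
```

```text
{'t': 0.0, 'qpos': [68.382, 17.621, 86.386, -0.002, 76.113, -4.209], 'joint_vel': [-0.078, 0.131, -0.04, -0.084, -0.047, -0.015], 'joint_torque': [-0.0, -45.756, -25.191, 0.0, 0.013, 0.0], 'eef_pos': [171.757, 547.919, 200.786], 'ee_rot': [[-0.954, 0.299, -0.001], [0.299, 0.954, -0.002], [0.0, -0.002, -1.0]], 'contact_force': [0.683, 0.576, -0.363], 'torque': [-0.007, 0.019, -0.012], 'finger_gap': 0.998} 18.700000000000003
scene {'frame': 0, 'fx': 443.489, 'fy': 443.489, 'cx': 275.683, 'cy': 211.421, 'eye': [1018.792, -518.007, 710.401], 'rotation': [[0.733, -0.414, 0.539], [0.68, 0.462, -0.57], [-0.013, 0.785, 0.62]]}
top {'frame': 0, 'fx': 482.27, 'fy': 482.27, 'cx': 277.094, 'cy': 206.227, 'eye': [421.951, 39.383, 1133.361], 'rotation': [[0.02, 0.997, -0.072], [-1.0, 0.022, 0.02], [0.022, 0.072, 0.997]]}
wrist {'frame': 0, 'fx': 297.585, 'fy': 297.585, 'cx': 280.238, 'cy': 210.273, 'tool_from_camera': [[0.0, 0.945, 0.327, 83.884], [1.0, -0.0, -0.0, -0.596], [-0.0, 0.327, -0.945, -171.599], [0.0, 0.0, 0.0, 1.0]]}
```

View pics/scene0.png

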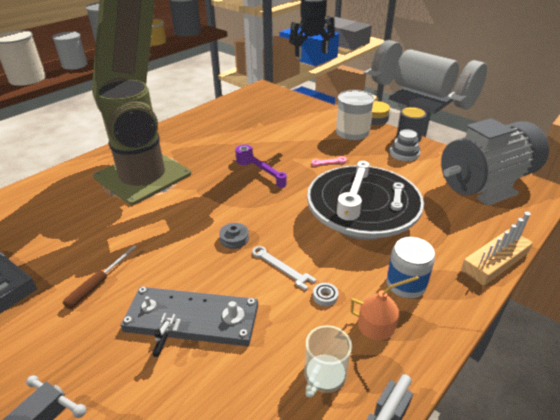

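View pics/top0.png

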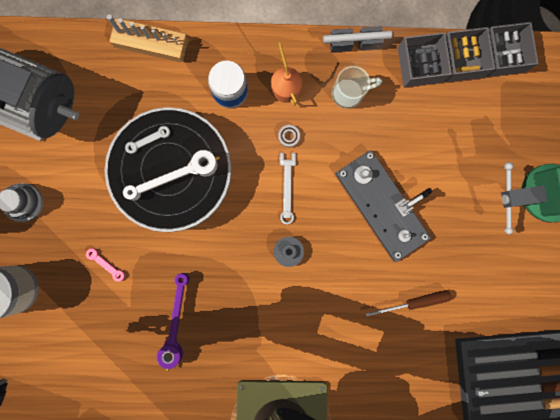

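View pics/wrist0.png

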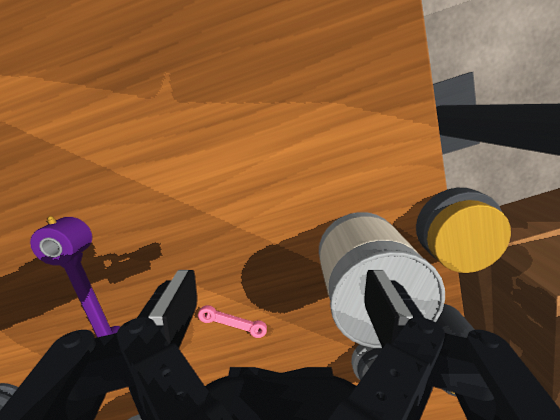

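Run:
```python
from h import *
def crop(f,x0,y0,w,h,k,out):
    im=cv2.imread(f"pics/{f}.png")[y0:y0+h,x0:x0+w]; cv2.imwrite(f"pics/{out}.png",cv2.resize(im,None,fx=k,fy=k,interpolation=cv2.INTER_CUBIC))
crop("top0",100,100,140,140,5.5 and 4,"c_tt")
crop("top0",325,140,120,130,4,"c_jig")
crop("scene0",300,150,130,95,6,"c_stt")
crop("scene0",115,280,150,75,5,"c_sjig")
```

```text
(no output)
```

View pics/c_tt.png

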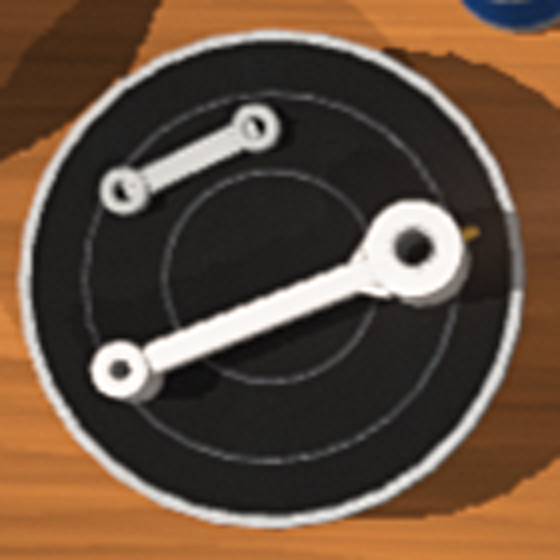

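View pics/c_jig.png

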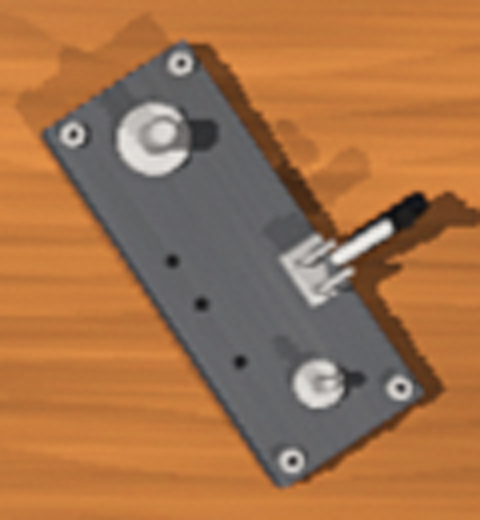

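View pics/c_stt.png

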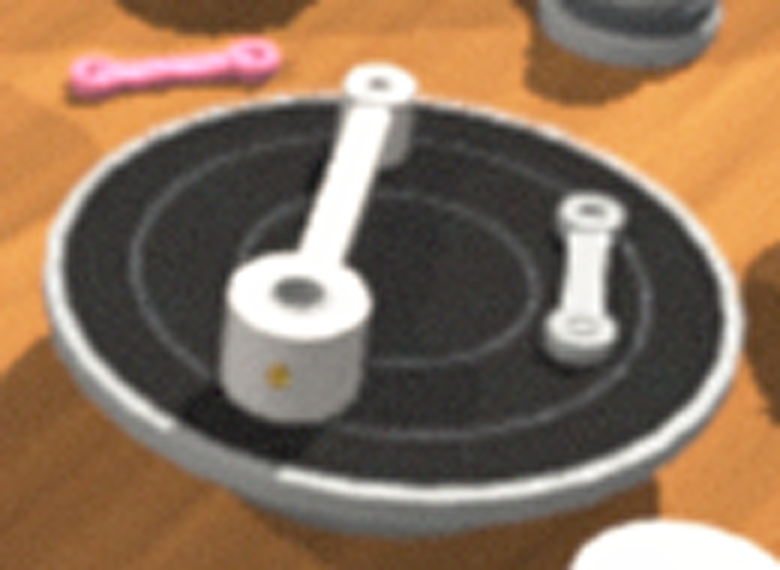

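View pics/c_sjig.png

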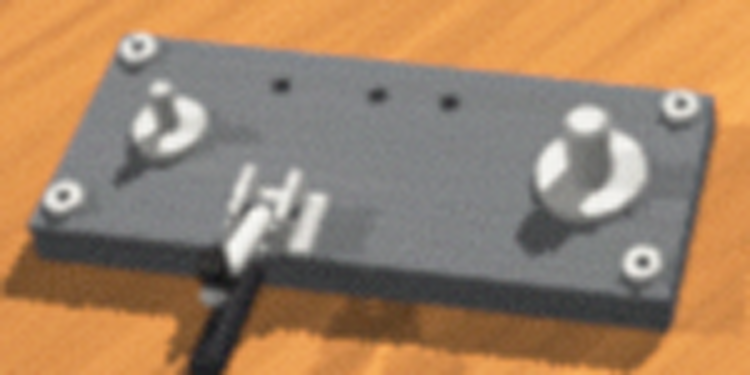

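```bash
cat >> h.py <<'E'
def ray(s,u,v,o=None):
    d=np.array([(u-s["cx"])/s["fx"],-(v-s["cy"])/s["fy"],-1.0])
    if "eye" in s: R=np.array(s["rotation"]);e=np.array(s["eye"])
    else:
        T=np.array(s["tool_from_camera"]);Rt=np.array(o["ee_rot"]);R=Rt@T[:3,:3];e=np.array(o["eef_pos"])+Rt@T[:3,3]
    return e,R@d
def atz(s,u,v,z,o=None):
    e,d=ray(s,u,v,o); return e+d*(z-e[2])/d[2]
E
python3 - <<'E'
from h import *
t=load("top0");s=load("scene0")
def c(x,y,k,x0,y0): return (x+.5)/k-.5+x0,(y+.5)/k-.5+y0
P={"hub":(c(413,245,4,100,100),c(299,292,6,300,150),109),
"eye":(c(119,370,4,100,100),c(380,84,6,300,150),100),
"spig":(c(163,133,4,325,140),c(587,118,5,115,280),58),
"pin":(c(322,381,4,325,140),c(161,90,5,115,280),50),
"tt":(c(272,278,4,100,100),None,66)}
r={}
for k,(a,b,z) in P.items():
    A=atz(t,*a,z); r[k]=[A]
    print(k,"top",A.round(1))
    if b: B=atz(s,*b,z); r[k].append(B);print("   scene",B.round(1))
for i in 0,1:
    for a,b in(("hub","eye"),("spig","pin")):
        d=r[b][i]-r[a][i]; print(i,a,np.hypot(d[0],d[1]).round(1),np.degrees(np.arctan2(d[1],d[0])).round(2))
E
```

```text
hub top [590.  179.4 109. ]
   scene [587.1 181.9 109. ]
eye top [520.3 335.2 100. ]
   scene [519.6 337.3 100. ]
spig top [ 579.7 -179.9   58. ]
   scene [ 579.4 -177.5   58. ]
pin top [ 442.  -272.5   50. ]
   scene [ 441.2 -275.    50. ]
tt top [576.7 262.7  66. ]
0 hub 170.7 114.09
0 spig 166.0 -146.07
1 hub 169.4 113.47
1 spig 169.1 -144.8
```

drive_tool(
  moves=[
    [[0.055,0,0,0,0,0,9.76],[0.055,0,0,0,0,0,9.76],[0.055,0,0,0,0,0,9.76],[0.055,0,0,0,0,0,9.76],[0.055,0,0,0,0,0,9.76],[0.055,-0.045,0.023,0,0,0,0],[0.055,-0.045,0.023,0,0,0,0],[0.055,-0.045,0.023,0,0,0,0],[0.055,-0.045,0.023,0,0,0,0],[0.055,-0.045,0.023,0,0,0,0]],
  ],
)

```text
t: 1.4
eef_pos: [369.0, 388.0, 201.5]
ee_rot: [[-0.404, 0.915, -0.0], [0.915, 0.404, -0.0], [-0.0, -0.0, -1.0]]
contact_force: [-0.1, 0.3, 0.3]
finger_gap: 0.647
```

drive_tool(
  moves=[
    [[0.055,-0.045,0.023,0,0,0,0],[0.055,-0.045,0.023,0,0,0,0],[0.055,-0.045,0.023,0,0,0,0],[0.055,-0.045,0.023,0,0,0,0],[0.055,-0.045,0.023,0,0,0,0],[0.055,-0.006,0.003,0,0,0,0],[0.055,0,0,0,0,0,0]],
  ],
)

```text
t: 2.28
eef_pos: [568.8, 225.1, 201.1]
ee_rot: [[-0.402, 0.916, -0.002], [0.916, 0.402, 0.0], [0.001, -0.001, -1.0]]
contact_force: [0.0, 0.5, 0.2]
finger_gap: 0.642
```

Run:
```python
from h import *
o=manip.get_obs();np.save("pics/o1.npy",o,allow_pickle=True)
print({k:np.round(v,3).tolist() for k,v in o.items()})
s=save("wrist","wrist1")
im=cv2.imread("pics/wrist1.png");cv2.imwrite("pics/wrist1b.png",cv2.resize(im,None,fx=1.4,fy=1.4,interpolation=cv2.INTER_CUBIC))
# predicted
T=np.array(s["tool_from_camera"])
def proj(p):
    q=np.array(o["ee_rot"]).T@(np.array(p)-o["eef_pos"]); c=T[:3,:3].T@(q-T[:3,3]); return s["cx"]+s["fx"]*c[0]/-c[2], s["cy"]-s["fy"]*c[1]/-c[2]
for p in((588.5,180.5,109),(520,336,100),(569,225,97)):print(np.round(proj(p),1))
```

```text
{'t': 2.275, 'qpos': [17.616, 20.574, 81.744, 0.036, 77.771, -6.114], 'joint_vel': [1.628, -0.771, 1.025, 0.418, 0.153, 0.102], 'joint_torque': [-1.119, -49.005, -26.037, -0.151, -0.099, -0.036], 'eef_pos': [568.814, 225.146, 201.101], 'ee_rot': [[-0.402, 0.916, -0.002], [0.916, 0.402, 0.0], [0.001, -0.001, -1.0]], 'contact_force': [0.043, 0.463, 0.168], 'torque': [0.012, 0.002, 0.024], 'finger_gap': 0.642}
[280.3 249.9]
[280.2  59.2]
[280.4 199. ]
```

View pics/wrist1b.png

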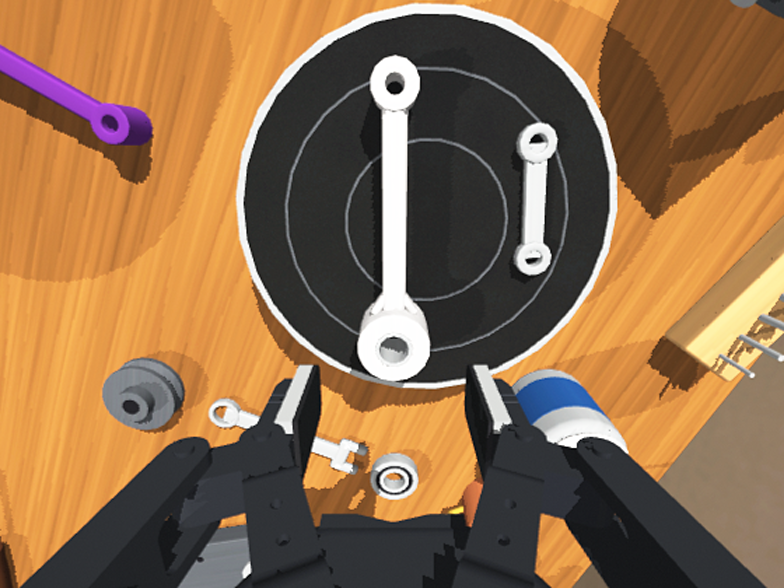

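The silver lever on the platter (hub at about (280,247), small end (282,59) in the wrist image) is the one meant. It has the thick hub and lies on the turntable. The purple one lies on the bench, and the silver link lies clear on the right. The predicted pixels agree within 3 px, so I am going down.

drive_tool(
  moves=[
    [[0.05,0.001,0.001,0.04,0,0,0.4],[0.05,0,0,0.04,0,0,0],[0.05,0,0,0.03,0,0,0],[0.05,0,0,0.017,0,0,0],[0.05,0,0,0,0,0,0]],
  ],
)

```text
t: 2.95
eef_pos: [568.1, 227.3, 73.8]
ee_rot: [[-0.398, 0.917, -0.003], [0.917, 0.398, -0.001], [0.0, -0.003, -1.0]]
contact_force: [-0.3, -0.2, 0.1]
finger_gap: 0.584
```

Run:
```python
from h import *
s=save("wrist","wrist2");save("scene","scene2")
im=cv2.imread("pics/wrist2.png");cv2.imwrite("pics/wrist2b.png",cv2.resize(im,None,fx=1.4,fy=1.4,interpolation=cv2.INTER_CUBIC))
im=cv2.imread("pics/scene2.png")[90:260,270:450];cv2.imwrite("pics/scene2b.png",cv2.resize(im,None,fx=3.5,fy=3.5,interpolation=cv2.INTER_CUBIC))
```

```text
(no output)
```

View pics/wrist2b.png

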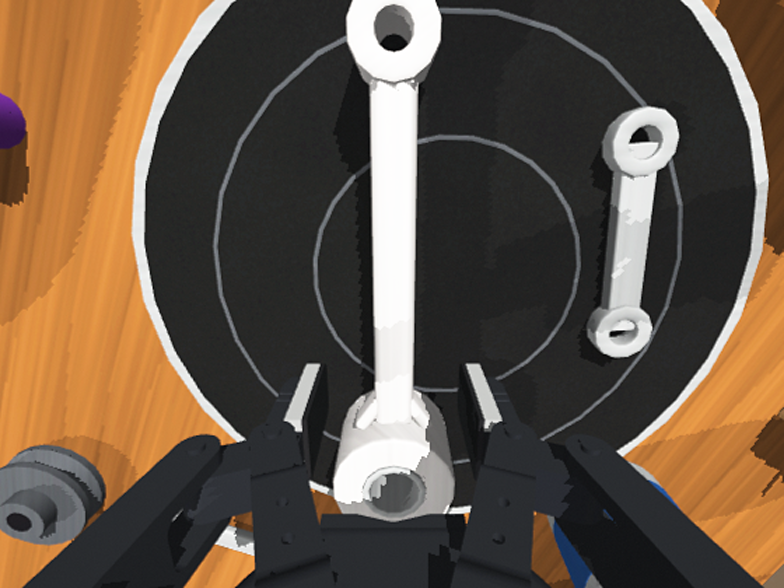

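View pics/scene2b.png

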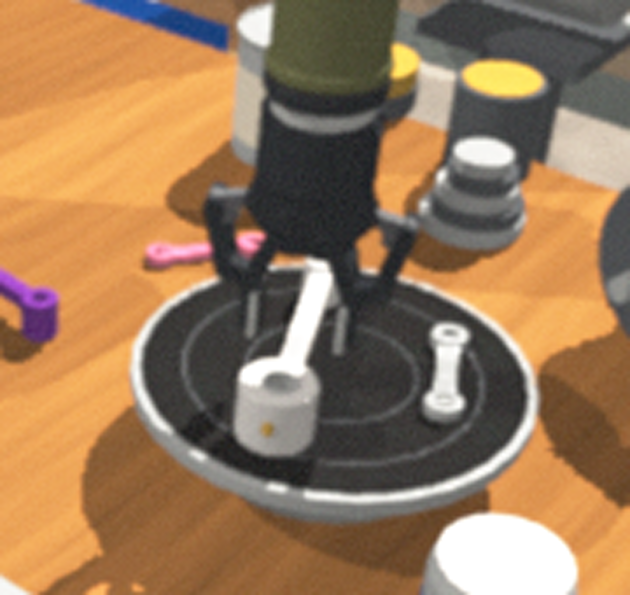

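Run:
```python
from h import *
o=manip.get_obs();s=load("wrist2")
Rt=np.array(o["ee_rot"])
for n,u,v,z in(("hub",394,491,109.5),("eye",394,28,100),("armhubend",395,420,97)):
    p=atz(s,u/1.4,v/1.4,z,o); print(n,p.round(1),(Rt.T@(p-o["eef_pos"])).round(1))
print(o["eef_pos"].round(1))
```

```text
hub [591.4 180.8 109.5] [-51.2   0.9 -33.7]
eye [523.4 337.  100. ] [119.    0.6 -24.2]
armhubend [581.4 205.   97. ] [-25.1   1.3 -21.2]
[570.2 227.5  75.8]
```

drive_tool(
  moves=[
    [[0.05,-0.002,0.001,0.002,0,0,0],[0.03,0,0,0,0,0,0],[0.02,0,0,0,0,0,0],[0.014,0,0,0,0,0,0],[0.005,0,0,0,0,0,0],[0.0,0,0,0,0,0,0],[0.0,0,0,0,0,0,0],[0.0,0,0,0,0,0,0]],
  ],
)

```text
t: 4.05
eef_pos: [571.4, 225.3, 72.7]
ee_rot: [[-0.397, 0.918, -0.0], [0.918, 0.397, -0.0], [0.0, -0.0, -1.0]]
contact_force: [-0.5, 0.4, -0.5]
finger_gap: -0.001
```

drive_tool(
  moves=[
    [[0.0,0,0,0,0,0,0],[0.0,0,0,0,0,0,0],[0.0,0,0,-0.003,0,0,0],[0.0,0,0,-0.005,0,0,0],[0.0,0,0,0,0,0,0]],
  ],
)

```text
t: 4.68
eef_pos: [572.0, 225.5, 81.4]
ee_rot: [[-0.397, 0.918, 0.001], [0.918, 0.397, 0.0], [-0.0, 0.001, -1.0]]
contact_force: [-0.1, -0.5, 0.2]
finger_gap: 0.003
```

Run:
```python
from h import *
o=manip.get_obs();print(o["eef_pos"].round(1),o["contact_force"].round(2),o["torque"].round(3),o["finger_gap"])
s=save("wrist","wrist3");save("scene","scene3")
im=cv2.imread("pics/wrist3.png");cv2.imwrite("pics/wrist3b.png",cv2.resize(im,None,fx=1.4,fy=1.4,interpolation=cv2.INTER_CUBIC))
im=cv2.imread("pics/scene3.png")[90:260,270:450];cv2.imwrite("pics/scene3b.png",cv2.resize(im,None,fx=3.5,fy=3.5,interpolation=cv2.INTER_CUBIC))
```

```text
[572.  225.5  81.4] [-0.12 -0.55  0.2 ] [ 0.007 -0.053 -0.032] 0.0025505871673499447
```

View pics/wrist3b.png

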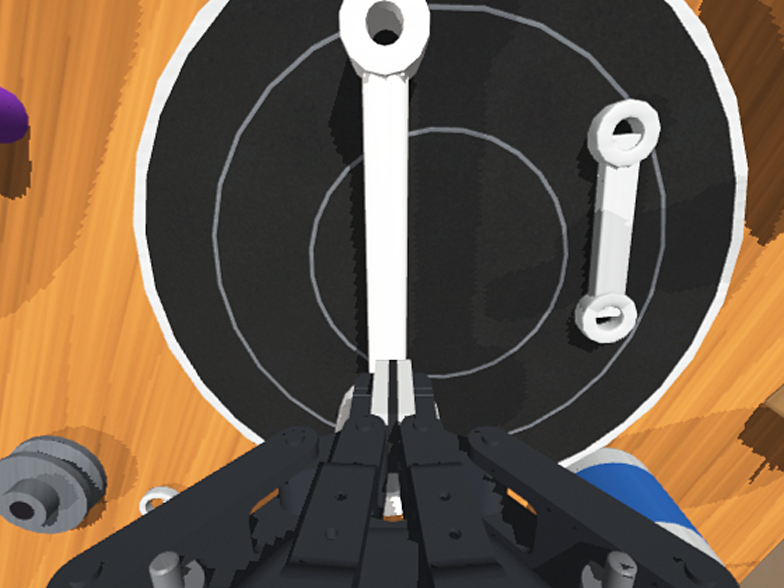

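View pics/scene3b.png

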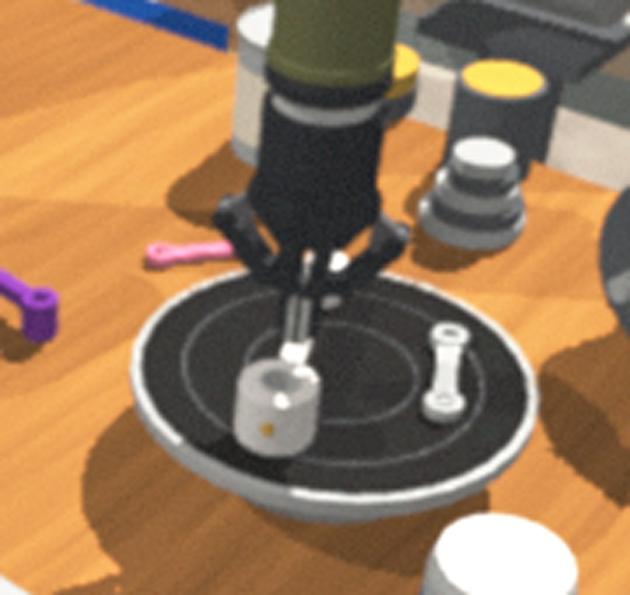

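Run:
```python
from h import *
o=manip.get_obs();s=load("scene3");w=load("wrist3")
def ps(p):
    c=np.array(s["rotation"]).T@(np.array(p)-s["eye"]);return np.round([s["cx"]+s["fx"]*c[0]/-c[2], s["cy"]-s["fy"]*c[1]/-c[2]],1)
T=np.array(w["tool_from_camera"])
def pw(q):
    c=T[:3,:3].T@(np.array(q)-T[:3,3]);return np.round([w["cx"]+w["fx"]*c[0]/-c[2], w["cy"]-w["fy"]*c[1]/-c[2]],1)
for k in(0,10,20,30,40):
    print(k,ps(o["eef_pos"]+[0,0,k]),pw((0,0,-k)),pw((11,0,-k)))
im=cv2.imread("pics/scene3.png")[150:210,325:390];im=cv2.resize(im,None,fx=10,fy=10,interpolation=cv2.INTER_CUBIC)
for k in(0,10,20,30,40):
    p=(ps(o["eef_pos"]+[0,0,k])-[325,150]+.5)*10;cv2.circle(im,tuple(int(x) for x in p),4,(0,0,255),-1)
cv2.imwrite("pics/z.png",im)
```

```text
0 [353.7 197. ] [280.  246.2] [280.  230.3]
10 [354.1 193.6] [280.  253.5] [280.  236.9]
20 [354.5 190.1] [279.9 261.6] [279.9 244.2]
30 [354.9 186.7] [279.9 270.7] [279.9 252.4]
40 [355.3 183.1] [279.9 280.9] [279.9 261.7]
```

View pics/z.png

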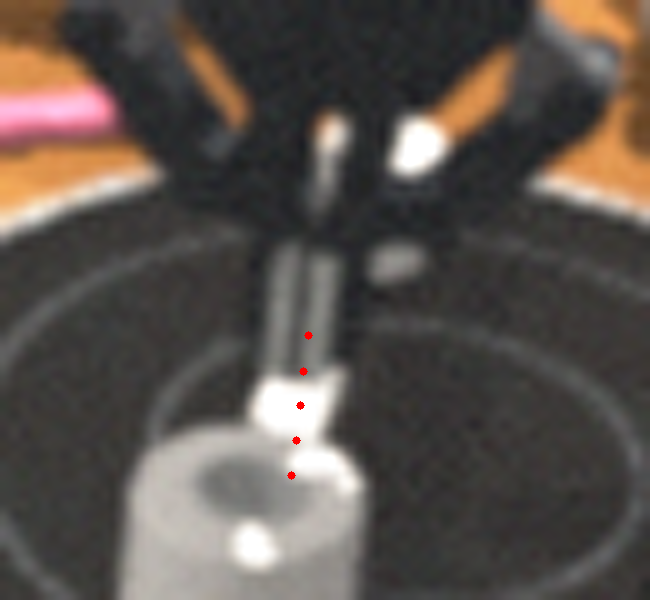

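The fingers shut on nothing. The pictures show the tips about 35 mm behind the reported TCP, so they closed above the arm. I will open, re-measure the tip offset and go lower.

drive_tool(
  moves=[
    [[0.05,0,0,-0.006,0,0,0],[0.05,0,0,0,0,0,0],[0.05,0,0,0,0,0,0],[0.05,0,0,0,0,0,0],[0.05,0,0,0,0,0,0],[0.05,0,0,0,0,0,0]],
  ],
)

```text
t: 5.52
eef_pos: [571.4, 225.3, 86.6]
ee_rot: [[-0.397, 0.918, -0.0], [0.918, 0.397, -0.0], [0.0, -0.0, -1.0]]
contact_force: [-0.1, -0.2, -0.4]
finger_gap: 0.588
```

Run:
```python
from h import *
O=[manip.get_obs()]
s=save("wrist","wrist4");save("scene","scene4");O.append(manip.get_obs())
for o in O:print(o["t"],o["eef_pos"].round(1),o["contact_force"].round(2),o["finger_gap"],o["qpos"].round(2))
im=cv2.imread("pics/wrist4.png");cv2.imwrite("pics/wrist4b.png",cv2.resize(im,None,fx=1.4,fy=1.4,interpolation=cv2.INTER_CUBIC))
s=load("scene4");o=O[0]
def ps(p):
    c=np.array(s["rotation"]).T@(np.array(p)-s["eye"]);return np.round([s["cx"]+s["fx"]*c[0]/-c[2], s["cy"]-s["fy"]*c[1]/-c[2]],1)
im=cv2.imread("pics/scene4.png")[145:210,325:390];im=cv2.resize(im,None,fx=9,fy=9,interpolation=cv2.INTER_CUBIC)
Rt=o["ee_rot"]
for sy in(-25,25):
  for k in(0,20,40,60):
    p=(ps(o["eef_pos"]+Rt@np.array([-11,sy,-k]))-[325,145]+.5)*9;cv2.circle(im,tuple(int(x) for x in p),3,(0,0,255),-1)
cv2.imwrite("pics/z4.png",im)
```

```text
5.525 [571.4 225.3  86.6] [-0.14 -0.24 -0.39] 0.5875586562945299 [17.58 26.5  89.95 -0.   63.56 -5.81]
5.625 [571.4 225.3  86.6] [ 0.41 -0.48 -0.02] 0.5840566338644316 [17.58 26.5  89.95 -0.   63.56 -5.81]
```

View pics/z4.png

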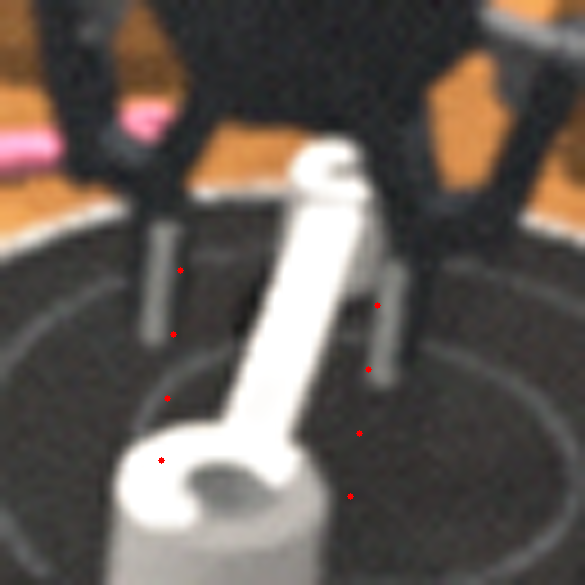

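View pics/wrist4b.png

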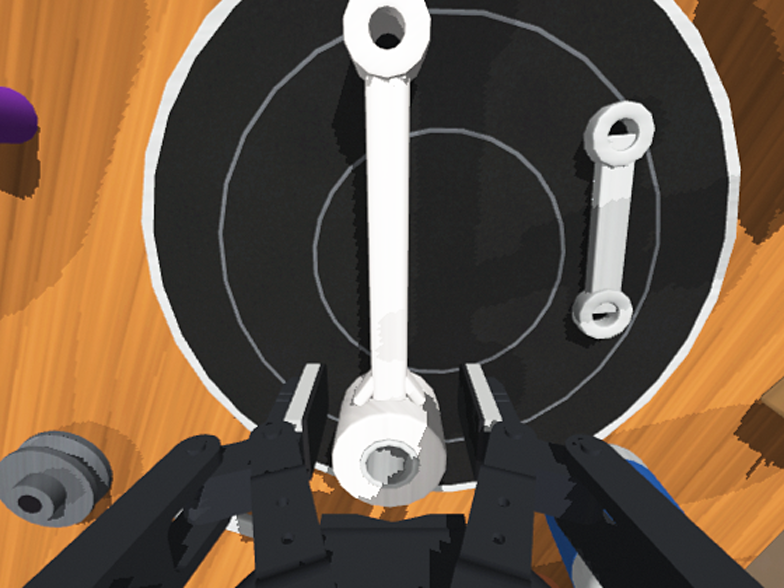

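Run:
```python
from h import *
o=manip.get_obs();s=load("wrist4")
Rt=np.array(o["ee_rot"])
for n,u,v,z in(("hub",389,466,109.5),("eye",387,27,100)):
    p=atz(s,u/1.4,v/1.4,z,o); print(n,p.round(1),(Rt.T@(p-o["eef_pos"])).round(1))
```

```text
hub [589.2 180.8 109.5] [-47.9  -1.3 -22.9]
eye [521.5 336.5 100. ] [121.9  -1.6 -13.4]
```

drive_tool(
  moves=[
    [[0.05,0,-0.0014,0.015,0,0,0],[0.05,0,0,0.015,0,0,0],[0.05,0,0,0.008,0,0,0],[0.05,0,0,0.005,0,0,0],[0.05,0,0,0,0,0,0]],
  ],
)

```text
t: 6.25
eef_pos: [569.9, 224.7, 43.1]
ee_rot: [[-0.397, 0.918, -0.001], [0.918, 0.397, -0.0], [0.0, -0.001, -1.0]]
contact_force: [0.3, -0.7, -0.1]
finger_gap: 0.584
```

Run:
```python
from h import *
o=manip.get_obs()
s=save("wrist","wrist5");save("scene","scene5")
print(o["t"],o["eef_pos"].round(1),o["contact_force"].round(2),o["finger_gap"])
im=cv2.imread("pics/wrist5.png");cv2.imwrite("pics/wrist5b.png",cv2.resize(im,None,fx=1.4,fy=1.4,interpolation=cv2.INTER_CUBIC))
im=cv2.imread("pics/scene5.png")[150:215,320:390];im=cv2.resize(im,None,fx=9,fy=9,interpolation=cv2.INTER_CUBIC)
cv2.imwrite("pics/z5.png",im)
```

```text
6.25 [569.9 224.7  43.1] [ 0.31 -0.73 -0.13] 0.584000916843775
```

View pics/z5.png

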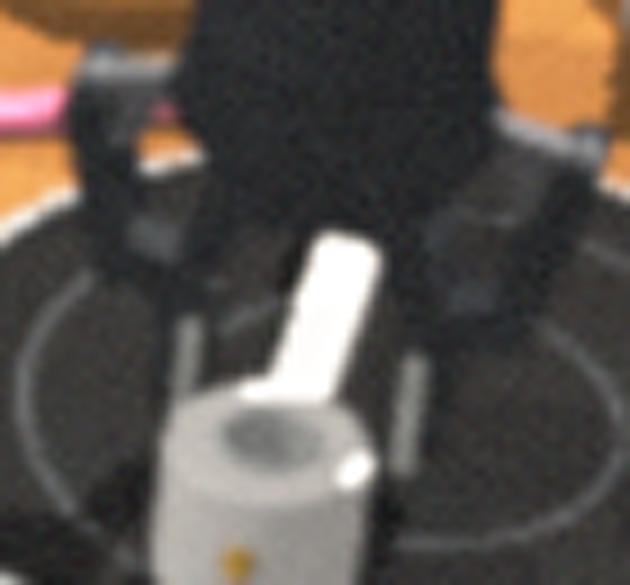

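View pics/wrist5b.png

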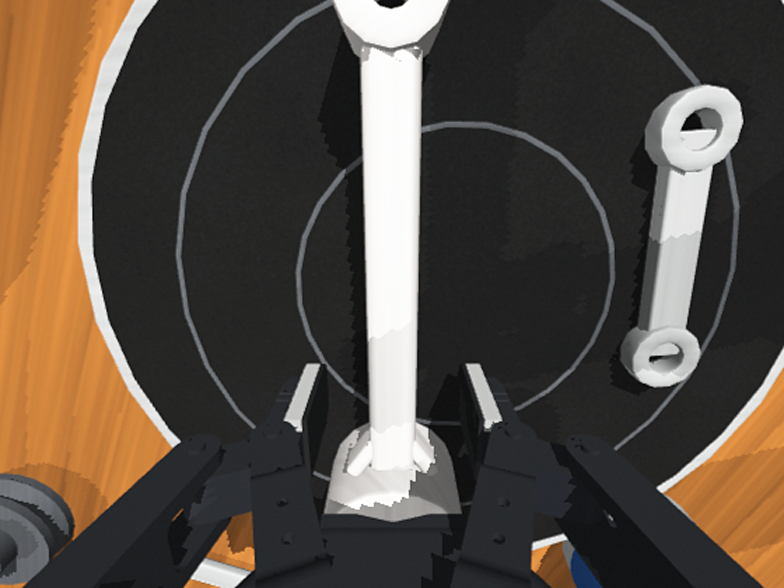

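drive_tool(
  moves=[
    [[0.05,0,0,0.003,0,0,0],[0.03,0,0,0,0,0,0],[0.022,0,0,0,0,0,0],[0.018,0,0,0,0,0,0],[0.012,0,0,0,0,0,0],[0.005,0,0,0,0,0,0],[0.0,0,0,0,0,0,0],[0.0,0,0,0,0,0,0]],
  ],
)

```text
t: 7.35
eef_pos: [570.3, 224.8, 41.0]
ee_rot: [[-0.397, 0.918, 0.0], [0.918, 0.397, 0.0], [-0.0, 0.0, -1.0]]
contact_force: [-1.4, -0.1, 4.3]
finger_gap: 0.175
```

drive_tool(
  moves=[
    [[0.0,0,0,0,0,0,0],[0.0,0,0,-0.003,0,0,0],[0.0,0,0,-0.005,0,0,0],[0.0,0,0,-0.007,0,0,0],[0.0,0,0,0,0,0,0],[0.0,0,0,0,0,0,0]],
  ],
)

```text
t: 8.1
eef_pos: [570.1, 224.7, 55.7]
ee_rot: [[-0.397, 0.918, 0.0], [0.918, 0.397, -0.0], [-0.0, 0.0, -1.0]]
contact_force: [-0.9, -0.0, -5.2]
finger_gap: 0.177
```

Run:
```python
from h import *
o=manip.get_obs()
s=save("wrist","wrist6");save("scene","scene6")
print(o["t"],o["eef_pos"].round(1),o["contact_force"].round(2),o["torque"].round(3),o["finger_gap"])
im=cv2.imread("pics/wrist6.png");cv2.imwrite("pics/wrist6b.png",cv2.resize(im,None,fx=1.4,fy=1.4,interpolation=cv2.INTER_CUBIC))
im=cv2.imread("pics/scene6.png")[130:230,300:430];im=cv2.resize(im,None,fx=6,fy=6,interpolation=cv2.INTER_CUBIC)
cv2.imwrite("pics/z6.png",im)
```

```text
8.1 [570.1 224.7  55.7] [-0.88 -0.02 -5.16] [-0.037 -0.029 -0.006] 0.1768245282318941
```

View pics/z6.png

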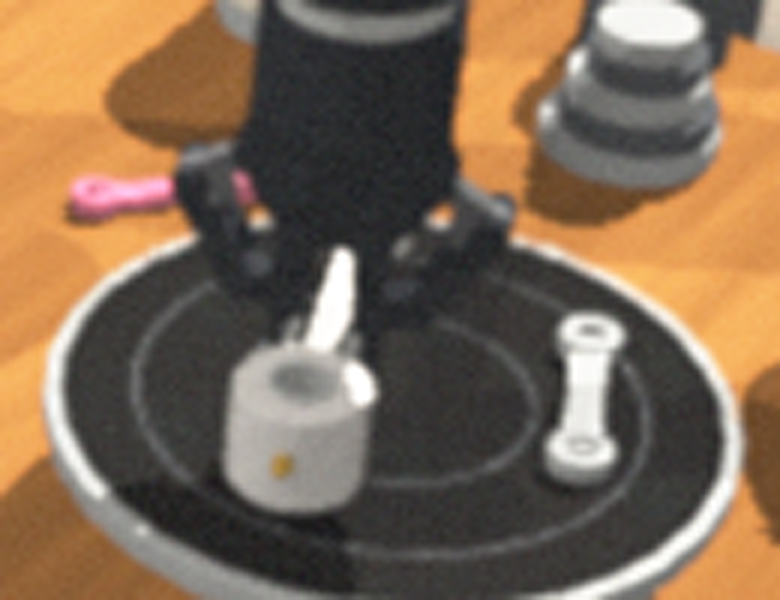

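View pics/wrist6b.png

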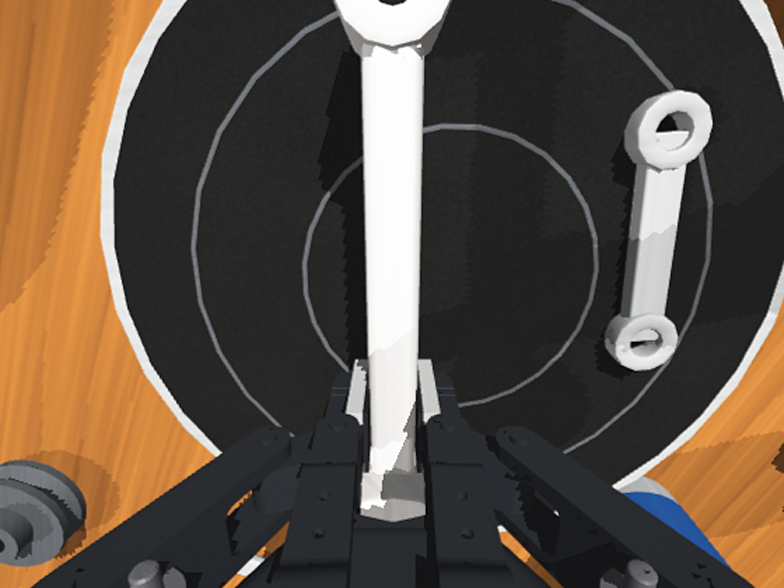

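drive_tool(
  moves=[
    [[0.0,0,0,-0.004,0,0,0],[0.0,0,0,-0.008,0,0,0],[0.0,0,0,-0.012,0,0,0],[0.0,0,0,-0.012,0,0,0],[0.0,0,0,-0.012,0,0,0],[0.0,0,0,-0.012,0,0,0],[0.0,0,0,-0.012,0,0,0],[0.0,0,0,-0.008,0,0,0],[0.0,0,0,-0.005,0,0,0],[0.0,0,0,0,0,0,-2]],
  ],
)

```text
t: 9.45
eef_pos: [570.3, 224.8, 141.0]
ee_rot: [[-0.431, 0.903, 0.0], [0.903, 0.431, 0.0], [-0.0, 0.0, -1.0]]
contact_force: [-0.1, 0.4, -5.4]
finger_gap: 0.174
```

drive_tool(
  moves=[
    [[0.0,0,0,0,0,0,-4],[0.0,0,0,0,0,0,-5],[0.0,0,0,0,0,0,-6],[0.0,0,0,0,0,0,-6],[0.0,0,0,0,0,0,-6],[0.0,0,0,0,0,0,-6],[0.0,0,0,0,0,0,-6],[0.0,0,0,0,0,0,-6],[0.0,0,0,0,0,0,-6],[0.0,0,0,0,0,0,-6]],
  ],
)

```text
t: 10.7
eef_pos: [569.7, 224.6, 139.9]
ee_rot: [[-0.992, 0.128, -0.001], [0.128, 0.992, -0.0], [0.001, -0.001, -1.0]]
contact_force: [-0.6, -0.4, -5.2]
finger_gap: 0.17
```

drive_tool(
  moves=[
    [[0.0,0,0,0,0,0,-6],[0.0,0,0,0,0,0,-6],[0.0,0,0,0,0,0,-6],[0.0,0,0,0,0,0,-6],[0.0,0,0,0,0,0,-6],[0.0,0,0,0,0,0,-6],[0.0,0,0,0,0,0,-4],[0.0,0,0,0,0,0,-2],[0.0,0,0,0,0,0,0]],
  ],
)

```text
t: 11.82
eef_pos: [569.9, 224.7, 140.3]
ee_rot: [[-0.825, -0.565, -0.001], [-0.565, 0.825, -0.0], [0.001, 0.0, -1.0]]
contact_force: [-1.2, -0.5, -5.0]
finger_gap: 0.171
```

Run:
```python
from h import *
o=manip.get_obs()
s=save("wrist","wrist7");save("scene","scene7")
print(o["t"],o["eef_pos"].round(1),o["contact_force"].round(2),o["torque"].round(3),o["finger_gap"],o["qpos"].round(1)); R=o["ee_rot"];print(R.round(3))
d=np.array([539.6-o["eef_pos"][0],-206.2-o["eef_pos"][1],0]);print(R.T@d)
```

```text
11.825 [569.9 224.7 140.3] [-1.16 -0.5  -5.01] [-0.017 -0.056  0.04 ] 0.17115341894667324 [  17.6   23.4   86.5    0.    70.2 -106.8]
[[-0.825 -0.565 -0.001]
 [-0.565  0.825 -0.   ]
 [ 0.001  0.    -1.   ]]
[ 2.68362087e+02 -3.38473351e+02  1.05356006e-01]
```

View pics/scene7.png

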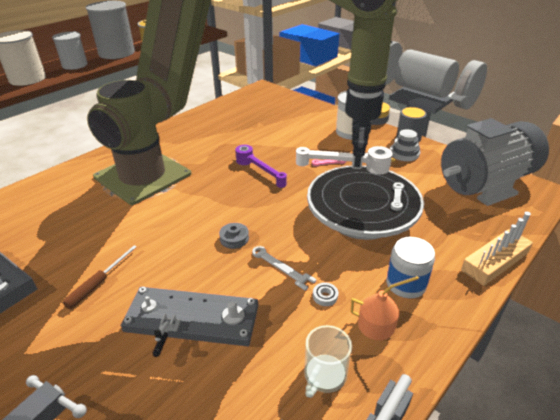

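View pics/wrist7.png

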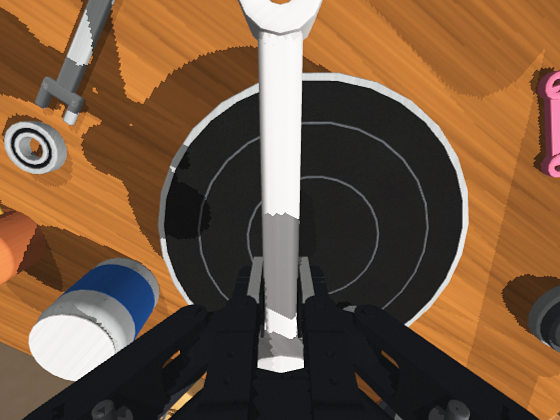

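drive_tool(
  moves=[
    [[0.0,0.007,-0.009,0,0,0,0],[0.0,0.014,-0.018,0,0,0,0],[0.0,0.018,-0.0227,0,0,0,0],[0.0,0.018,-0.0227,0,0,0,0],[0.0,0.018,-0.0227,0,0,0,0],[0.0,0.018,-0.0227,0,0,0,0],[0.0,0.018,-0.0227,0,0,0,0],[0.0,0.018,-0.0227,0,0,0,0],[0.0,0.018,-0.0227,0,0,0,0],[0.0,0.018,-0.0227,0,0,0,0]],
  ],
)

```text
t: 13.18
eef_pos: [550.8, -43.1, 140.9]
ee_rot: [[-0.826, -0.564, -0.0], [-0.564, 0.826, -0.001], [0.001, -0.0, -1.0]]
contact_force: [0.6, 0.4, -4.5]
finger_gap: 0.175
```

drive_tool(
  moves=[
    [[0.0,0.018,-0.0227,0,0,0,0],[0.0,0.018,-0.0227,0,0,0,0],[0.0,0.018,-0.0227,0,0,0,0],[0.0,0.018,-0.0227,0,0,0,0],[0.0,0.018,-0.0227,0,0,0,0],[0.0,0.009,-0.011,0,0,0,0],[0.0,0.004,-0.005,0,0,0,0],[0.0,0,0,0,0,0,0]],
  ],
)

```text
t: 14.18
eef_pos: [539.6, -205.5, 140.7]
ee_rot: [[-0.826, -0.564, -0.0], [-0.564, 0.826, 0.001], [-0.0, 0.001, -1.0]]
contact_force: [-0.1, 0.6, -3.9]
finger_gap: 0.173
```

Run:
```python
from h import *
o=manip.get_obs();np.save("pics/o8.npy",o,allow_pickle=True)
for n in("wrist","scene","top"):save(n,n+"8")
print(o["t"],o["eef_pos"].round(1),o["contact_force"].round(2),o["torque"].round(3),o["finger_gap"],o["qpos"].round(1)); print(o["ee_rot"].round(3))
im=cv2.imread("pics/wrist8.png");cv2.imwrite("pics/wrist8b.png",cv2.resize(im,None,fx=1.4,fy=1.4,interpolation=cv2.INTER_CUBIC))
im=cv2.imread("pics/scene8.png")[210:360,90:290];cv2.imwrite("pics/scene8b.png",cv2.resize(im,None,fx=4,fy=4,interpolation=cv2.INTER_CUBIC))
im=cv2.imread("pics/top8.png")[120:280,310:470];cv2.imwrite("pics/top8b.png",cv2.resize(im,None,fx=3.7,fy=3.7,interpolation=cv2.INTER_CUBIC))
```

```text
14.175 [ 539.6 -205.5  140.7] [-0.1   0.58 -3.91] [ 0.022 -0.003 -0.034] 0.17303614326111003 [ -25.1   20.8   90.9    0.    68.4 -149.4]
[[-0.826 -0.564 -0.   ]
 [-0.564  0.826  0.001]
 [-0.     0.001 -1.   ]]
```

View pics/wrist8b.png

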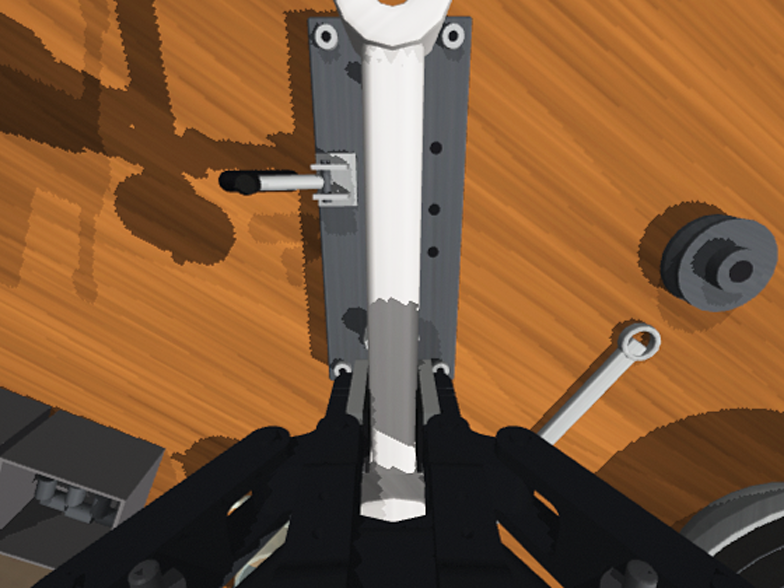

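View pics/scene8b.png

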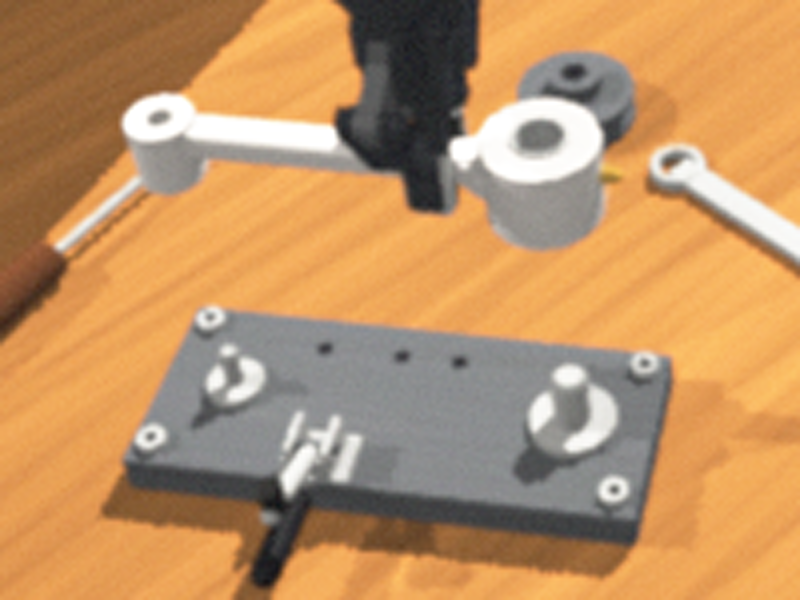

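View pics/top8b.png

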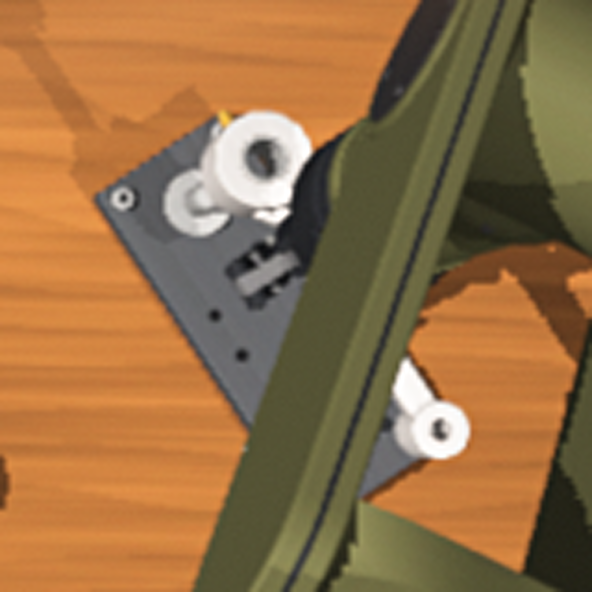

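Run:
```python
from h import *
t=load("top8");s=load("scene8");w=load("wrist8");o=np.load("pics/o8.npy",allow_pickle=True).item()
def c(x,y,k,x0,y0): return (x+.5)/k-.5+x0,(y+.5)/k-.5+y0
zu=165.7
ang=lambda d:np.degrees(np.arctan2(d[1],d[0])).round(2)
for nm,S,h,e in(("top",t,c(265,157,3.7,310,120),c(441,429,3.7,310,120)),("scene",s,c(541,138,4,90,210),c(160,117,4,90,210))):
    H=atz(S,*h,zu+43.5);E=atz(S,*e,zu+34);print(nm,H.round(1),E.round(1),np.linalg.norm((E-H)[:2]).round(1),ang(E-H))
A=[atz(w,*c(x,y,1.4,0,0),24,o) for x,y in((326,37),(453,37),(342,372),(440,370))]
for a in A:print(a.round(1))
m=(A[0]+A[1])/2-(A[2]+A[3])/2;print(ang(m),np.linalg.norm(m), (sum(A)/4).round(1))
# screws in top0, scene0
T=load("top0");S=load("scene0")
for nm,V,L in(("top",T,[c(x,y,4,325,140) for x,y in((292,461),(400,387),(72,134),(181,63))]),("scene",S,[c(x,y,5,115,280) for x,y in((138,47),(63,196),(681,103),(642,262))])):
    A=[atz(V,*p,24) for p in L];
    m=(A[0]+A[1])/2-(A[2]+A[3])/2;print(nm,ang(m),np.linalg.norm(m).round(1),(sum(A)/4).round(1),((A[0]+A[1])/2).round(1),((A[2]+A[3])/2).round(1))
# spigot base discs? tips again
for nm,V,p,q in(("scene",s,c(571,378,4,90,210),c(230,353,4,90,210)),):
    P=atz(V,*p,58);Q=atz(V,*q,50);print(nm,P.round(1),Q.round(1),np.linalg.norm((Q-P)[:2]),ang(Q-P))
```

```text
top [ 579.4 -179.9  209.2] [ 438.8 -275.8  199.7] 170.2 -145.7
scene [ 579.4 -178.5  209.2] [ 438.  -273.8  199.7] 170.5 -146.01
[ 439.7 -323.4   24. ]
[ 396.4 -260.2   24. ]
[ 627.9 -193.9   24. ]
[ 583.2 -131.6   24. ]
-145.47 227.66000121002438 [ 511.8 -227.3   24. ]
top -145.4 226.5 [ 511.3 -229.7   24. ] [ 418. -294.   24.] [ 604.5 -165.4   24. ]
scene -145.37 227.0 [ 507.  -225.5   24. ] [ 413.7 -290.    24. ] [ 600.4 -161.    24. ]
scene [ 581.6 -178.6   58. ] [ 442.3 -275.    50. ] 169.35814396711586 -145.31
```

drive_tool(
  moves=[
    [[0.0,-0.0015,0,0.004,0,0,-0.4],[0.0,0,0,0.008,0,0,0],[0.0,0,0,0.01,0,0,0],[0.0,0,0,0.01,0,0,0],[0.0,0,0,0.01,0,0,0],[0.0,0,0,0.01,0,0,0],[0.0,0,0,0.008,0,0,0],[0.0,0,0,0.006,0,0,0],[0.0,0,0,0.004,0,0,0],[0.0,0,0,0,0,0,0]],
  ],
)

```text
t: 15.58
eef_pos: [541.1, -204.7, 70.5]
ee_rot: [[-0.821, -0.571, -0.0], [-0.571, 0.821, 0.0], [0.0, 0.0, -1.0]]
contact_force: [-0.1, -0.6, -4.9]
finger_gap: 0.175
```

drive_tool(
  moves=[
    [[0.0,0,0,0,0,0,0],[0.0,0,0,0,0,0,0],[0.0,0,0,0,0,0,0]],
  ],
)

```text
t: 15.95
eef_pos: [541.4, -204.8, 71.0]
ee_rot: [[-0.821, -0.571, 0.0], [-0.571, 0.821, -0.0], [-0.0, -0.0, -1.0]]
contact_force: [-0.2, -0.3, -4.5]
finger_gap: 0.176
```

Run:
```python
from h import *
o=manip.get_obs();np.save("pics/o9.npy",o,allow_pickle=True)
for n in("wrist","scene","top"):save(n,n+"9")
print(o["t"],o["eef_pos"].round(1),o["contact_force"].round(2),o["torque"].round(3),o["finger_gap"],o["qpos"].round(1)); print(o["ee_rot"].round(3))
im=cv2.imread("pics/scene9.png")[210:360,90:290];cv2.imwrite("pics/scene9b.png",cv2.resize(im,None,fx=4,fy=4,interpolation=cv2.INTER_CUBIC))
im=cv2.imread("pics/top9.png")[120:280,310:470];cv2.imwrite("pics/top9b.png",cv2.resize(im,None,fx=3.7,fy=3.7,interpolation=cv2.INTER_CUBIC))
```

```text
15.95 [ 541.4 -204.8   71. ] [-0.18 -0.34 -4.53] [-0.026 -0.004 -0.013] 0.17622382975529072 [ -24.9   25.1   95.5    0.    59.4 -149.7]
[[-0.821 -0.571  0.   ]
 [-0.571  0.821 -0.   ]
 [-0.    -0.    -1.   ]]
```

View pics/scene9b.png

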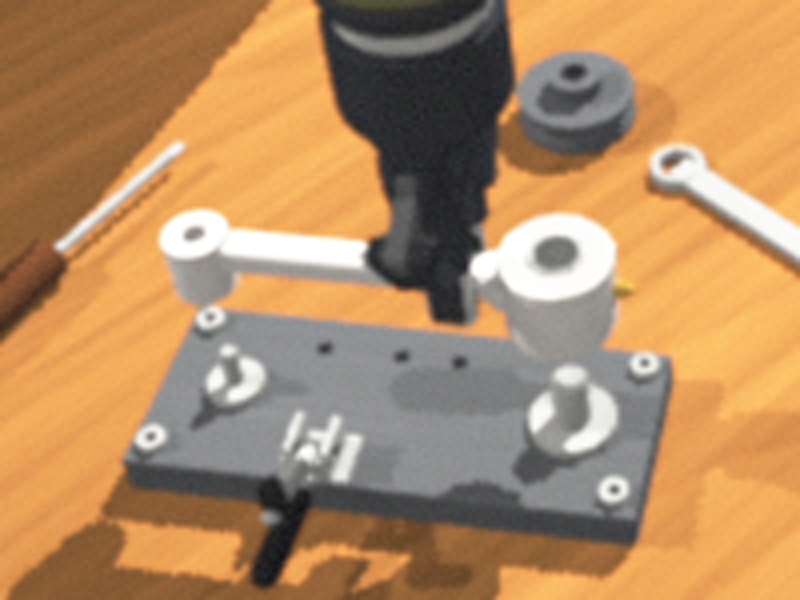

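View pics/top9b.png

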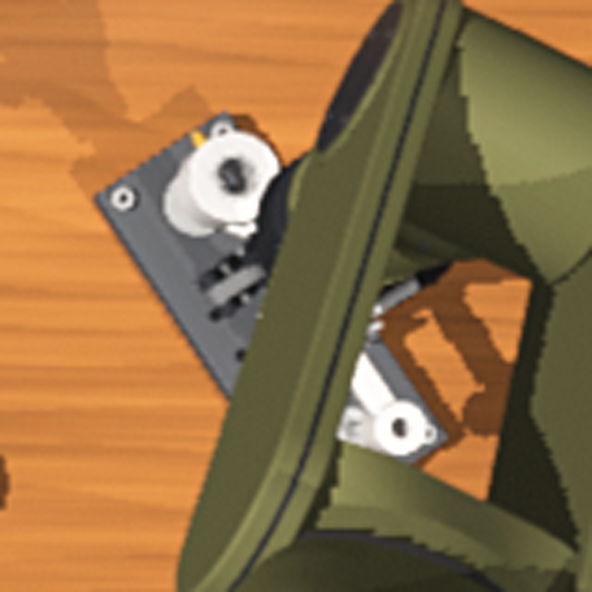

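View pics/scene9.png

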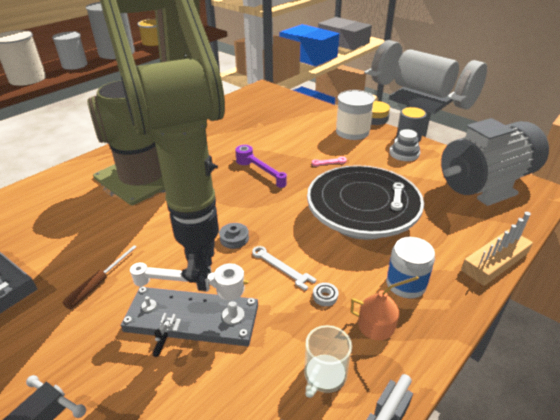

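Run:
```python
from h import *
t=load("top9");s=load("scene9")
def c(x,y,k,x0,y0): return (x+.5)/k-.5+x0,(y+.5)/k-.5+y0
ang=lambda d:np.degrees(np.arctan2(d[1],d[0])).round(2)
zu=95.5
for nm,S,h,e in(("top",t,c(233,175,3.7,310,120),c(400,428,3.7,310,120)),("scene",s,c(557,253,4,90,210),c(194,234,4,90,210))):
    H=atz(S,*h,zu+43.5);E=atz(S,*e,zu+34);print(nm,H.round(1),E.round(1),np.linalg.norm((E-H)[:2]).round(1),ang(E-H))
# height by triangulating the hub
def tri(p,q):
    (a,d),(b,f)=ray(t,*p),ray(s,*q);M=np.stack([d,-f],1);x=np.linalg.lstsq(M,b-a,rcond=None)[0];P,Q=a+d*x[0],b+f*x[1];return ((P+Q)/2).round(1),np.linalg.norm(P-Q).round(1)
print(tri(c(233,175,3.7,310,120),c(557,253,4,90,210)),tri(c(400,428,3.7,310,120),c(194,234,4,90,210)))
```

```text
top [ 580.7 -178.5  139. ] [ 440.1 -276.2  129.5] 171.2 -145.18
scene [ 579.2 -176.7  139. ] [ 439.6 -274.5  129.5] 170.4 -144.98
(array([ 580.5, -177.9,  140.8]), np.float64(0.3)) (array([ 440.4, -275.4,  130.7]), np.float64(1.0))
```

```bash
python3 -c "
from cell import ticket
print(ticket.close_job())"
```

```text
the job is handed in; nothing more can be done
None
```

I lifted the lever off the turntable by its arm close to the balance point, carried it over, and handed the job in (about 16 s) with it held level above the jig.

**Last checks** (two fixed cameras):

| What | Measured position (x, y) in mm | Target (x, y) in mm |
|---|---|---|
| Hub | (580, −178) | Spigot (580, −179) |
| Small end | (440, −275) | Pin (442, −274) |

- **Position:** both ends are within about 2 mm of their pins.
- **Height:** the underside is about 37–39 mm above the spigot's top.
- **Level:** the hub and small-end heights measure level.
- **Grip:** the fingers are on the arm about 16 mm apart. The force sensor shows only the lever's weight, about 4.5–5 N, so nothing is touching the jig.
- **Other things:** in the last picture the link is still on the turntable and the rest of the bench looks as it was.

**What went wrong:** the first grip closed on nothing just above the arm. In the pictures the fingertips sat about 35 mm behind the reported tool point, not at it, so I opened, went lower and gripped properly. The lever was not visibly disturbed. The grip offset from the balance point was last measured before closing, at about 1 mm along the arm; I did not measure it again afterwards.

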